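Find and press the hidden cover catch of the postage label machine

TASK

Open the postage label machine for a new roll: feel slowly and lightly with closed fingertips along the flat black strip on its top for the sunken catch, press the catch fully in, and let go so that the cover springs up by itself and the catch comes back out. Do not strike the machine hard, push or pry the cover, or press the orange feed key; leave the other things on the desk where they are, and end clear of the machine.

Things in the scene. Friction and masses are not known exactly. Their poses are not given: they have to be found in the camera images.
- machine: Light grey desktop postage label machine, fixed to the desk, 260 (x) by 304 (y) by 123 (z) mm; origin at the centre of its underside, x axis from its front (nearest the robot at yaw 0) to its back, y along its width, z up. Its rims and the cover are level at z = 123; the black strip lies in a window on top, near the front, 3 mm lower.
- strip_mid (a point): Middle of the flat top of the black strip, at x = -80, y = 0, z = 120 mm in the machine's frame (same axes). The strip shows 70 (x) by 132 (y) mm between grey rims 3 mm higher; it is rigid except for the catch, which is centred across it (x = 0) but whose centre lies anywhere from -42 to +42 mm along y from here, different each time and not reported.
- catch (a joint): Press travel (m) of the hidden catch: 0 out, 0.006 fully in; the cover is freed at about 0.0037. A slightly darker black pad, 40 (x) by 42 (y) mm, in a 42 by 44 mm opening in the strip, its face 2 mm below the strip's top, so the fingertips must go into the opening. It moves straight down against a spring (2 N at first, 5 N fully in) and comes back when let go.
- cover (a joint): Opening angle in rad of the sprung cover, a blue-grey plate 150 (x) by 300 (y) by 6 mm behind the strip, hinged along its back edge: 0 latched shut, 0.30 fully up, when its front edge stands about 44 mm higher. It is held by the catch's latch, rises by itself within about 1 s once the catch is pressed in, and stays up.
- cover_edge (a point): Middle of the cover's front edge, on its top; shut, it is 45 mm behind strip_mid in x and 3 mm above it.
- feed_key (a joint): Press travel in m of the raised orange feed key, a round key 16 mm across that stands 4 mm above the grey top at x = -80, y = -115 mm in the machine's frame; 0 is out, 0.003 is pressed. Not to be pressed.
- stamp: Rubber stamp with a turned wooden handle, standing to the machine's left (+y), 38 mm across, 82 mm high; origin under its centre. Bystander.
- glue_pot: Small jar with red cap to the machine's right (-y), 42 mm across, 85 mm high; origin under its centre. Bystander.
- ink_pad: Black and blue ink pad, 75 by 55 by 20 mm, lying left of the machine; origin under its centre. Bystander.
- stapler: Red stapler lying in front of the machine, 140 mm long, 40 wide, 46 high; origin under its centre. Bystander.
- parcel_a: Cardboard parcel 140 by 100 by 70 mm on the left of the desk; origin under its centre. Bystander.
- parcel_b: Taped cardboard parcel 120 by 90 by 50 mm on the right of the desk; origin under its centre. Bystander.
- mug: Blue mug, 80 mm across, 95 mm high, at the right rear; origin under its centre. Bystander.

How it is judged:
By the outcome, as a careful person would: the job done as asked, in the order asked, and still so for the second after the job is handed in, with the robot touching nothing.
It also fails if it takes over 54 s, if anything falls off the work surface, if the arm or the gripper's body presses on something with over 40 N, if the wrist force passes 120 N, or if a joint passes its speed limit or range.

ROBOT

A 7-joint arm with a two-finger parallel gripper is mounted at the origin on the work surface. World frame = base frame: x ahead of the robot, y to its left, z up, the work surface at z = 0. Lengths are in m, angles in rad, forces in N, time in s.
With the tool pointing down it reaches from about 0.425 to 0.925 m from the base axis. Payload 6.8 kg.
Tool frame: the origin (TCP) lies between the finger pads; the fingertips stand finger_overhang ahead of it and the grasp point (between the pads) lies 6 mm ahead of it (finger_overhang is the distance from the TCP to the fingertips, in m); z points along the fingers, y is the line along which they close (so a half turn about z gives the same grasp; the last joint's range is limited). The gripper opens to 85 mm and grips with 20 to 120 N. Pads are 22 mm wide; open, the fingers measure 114 mm over their backs; the gripper's body (76 mm by 85 mm) begins 54 mm behind the grasp point. The pads swing forward as they close: fully open they stand 13 mm farther back than shut.
Start: joints at [1.202, 0.477, 0.022, 1.555, -0.011, 1.109, -0.083], TCP at [0.174, -0.652, 0.256] pointing down, gripper open.
Joint ranges: [-2.96, 2.96], [-0.34, 2.1], [-1.41, 1.46], [0.24, 2.44], [-1.37, 4.51], [0.17, 1.92], [-2.96, 2.96]. Speed limits (rad/s): [2.39, 2.39, 3.14, 3.14, 3.14, 3.14, 3.14].

INTERFACE

Orientations are given as a unit quaternion [w, x, y, z].
In Python, from station import * gives the robot as it stands.
- The arm moves only by the tool drive_tool, never from a script. Its argument "increments" is a list of rows, each an object of numbers: "claw": the finger opening in m, from 0 to 0.0854; "dx", "dy", "dz": the shift along the tool's x, y, z in m; "wx", "wy", "wz": the turn, a rotation vector about the tool's x, y, z in degrees. A call has 1 to 20 rows; each row shifts and turns the commanded pose from where the row before left it, along the tool's axes as they then stand; what a row does not reach is not made up. A row lasts 1/8 s, in which the tool goes at most 62.5 mm and 10.7 degrees, less where a joint would pass 70% of its speed; a pose out of reach is approached as far as the arm can. A call with a gripper value outside its range is refused whole. The fingers move at their own pace and stop on an object; "newtons" is the grip in N (left out, the last holds). Time passes only in rows, so rows that do not move let the fingers close. It gives the time, the measured TCP pose, the force, the opening and the grip force at its end, in the units of the state.
- get_obs(): the state, without advancing time (a new reading comes with each control period).
- read_camera(name): name is "scene" or "top" or "wrist"; returns (picture, depth): 420x560x3 uint8, red, green, blue; 420x560 float32, m along the optical axis (not along the pixel's ray), 0 where there is no reading.
- calibration(name): a dict with "intrinsics" (3x3 intrinsics, pixels), "R" (3x3) and "t" (3): a world point X has camera coordinates R X + t; the wrist camera has in their place "mount" (4x4, takes a point from camera to tool coordinates, whose origin is the TCP and whose axes are the flange's). Camera axes: x right, y down, z forward; pixel columns grow to the right and rows downward; lengths in m; the calibration is good to about 2 mm. The wrist camera is an equidistant fisheye: a pixel r from the principal point sees the ray r / f radians off the axis. A picture is of the moment at which its call begins: read the wrist's pose just before it. calibration takes no time and is no camera call.
- hand_in(): hands the job in; it is judged then, once.
The state is a dict: "t": time; "q": joint angles; "joint_vel": joint speeds; "joint_torque": joint torques, N m; "eef_pos": TCP position; "tool_rot": TCP orientation; "contact_force": force on the tool from outside, world axes, zero at the start; "torque": the same for the moment, N m; "gripper_width": opening from 0.0 (shut) to 1.0 (fully open); "grasp_force": force on a finger pad.
Only numpy, scipy, OpenCV 4.12 (cv2) and the standard library are available. Lean on these libraries where they do the work, as an engineer would, in place of code of your own. Each camera call takes 0.05 s, during which the arm holds its last target. There are 200 camera calls.

## Working session

There is one attempt and no reset: what is moved stays moved. The work goes in short steps, Python scripts to look and compute and a tool call to move; the robot and the scene stay as the last step left them, time stands still between calls to the robot, and variables do not carry over. Pictures are saved under pics/ and viewed, at most 10 in all, crops included, and the job is handed in when it is done.

Besides the shell and the picture viewer there is one more tool, called after ">>>" as name([rows], argument=value, ...), one row to a line, values as JSON. drive_tool: Moves the arm, as the interface text tells. Its arguments: {"type":"object","properties":{"increments":{"type":"array","items":{"type":"object","properties":{"claw":{"type":"number"},"dx":{"type":"number"},"dy":{"type":"number"},"dz":{"type":"number"},"wx":{"type":"number"},"wy":{"type":"number"},"wz":{"type":"number"}}}},"newtons":{"type":"number"}},"required":["increments"]}

```bash
mkdir -p pics; python3 - <<'E'
from station import *
import cv2,numpy as np
o=get_obs(); print({k:np.round(v,3).tolist() for k,v in o.items()})
for n in("top","scene"):
    p,d=read_camera(n); cv2.imwrite(f"pics/{n}.png",p[:,:,::-1]); np.save(n+"_d.npy",d)
    c=calibration(n); print(n,{k:np.round(v,3).tolist() for k,v in c.items()})
print(calibration("wrist"))
E
ls; python3 -c "
import station;print([x for x in dir(station) if x[0]!='_']);print(getattr(station,'finger_overhang',None))"
```

```text
{'t': 0.0, 'q': [1.202, 0.478, 0.022, 1.556, -0.011, 1.109, -0.083], 'joint_vel': [0.002, -0.001, -0.001, 0.002, 0.002, -0.001, -0.0], 'joint_torque': [-0.0, -59.646, 1.608, -28.12, 0.012, 0.009, -0.0], 'eef_pos': [0.174, -0.652, 0.255], 'tool_rot': [-0.001, 0.992, 0.13, -0.0], 'contact_force': [0.207, 0.949, 0.202], 'torque': [-0.026, 0.027, 0.022], 'grasp_force': 0.0, 'gripper_width': 0.999}
top {'intrinsics': [[441.404, 0.0, 278.434], [0.0, 441.404, 218.766], [0.0, 0.0, 1.0]], 'R': [[0.009, -1.0, 0.028], [-0.994, -0.012, -0.11], [0.11, -0.027, -0.994]], 't': [-0.027, 0.568, 1.259]}
scene {'intrinsics': [[387.289, 0.0, 271.46], [0.0, 387.289, 200.407], [0.0, 0.0, 1.0]], 'R': [[-0.097, 0.995, -0.013], [0.778, 0.067, -0.625], [-0.621, -0.071, -0.781]], 't': [0.069, -0.376, 1.59]}
{'intrinsics': array([[325.1922621 ,   0.        , 282.62098339],
       [  0.        , 325.1922621 , 207.7657357 ],
       [  0.        ,   0.        ,   1.        ]]), 'mount': array([[ 2.31536979e-04, -9.52656465e-01, -3.04048690e-01,
         7.86545994e-02],
       [ 9.99999622e-01, -3.43565063e-05,  8.69159603e-04,
         1.29411811e-04],
       [-8.38456566e-04, -3.04048776e-01,  9.52656097e-01,
        -1.18956660e-01],
       [ 0.00000000e+00,  0.00000000e+00,  0.00000000e+00,
         1.00000000e+00]])}
pics
scene_d.npy
top_d.npy
['PlanningError', 'calibration', 'finger_overhang', 'get_obs', 'hand_in', 'read_camera']
0.025
```

View pics/top.png

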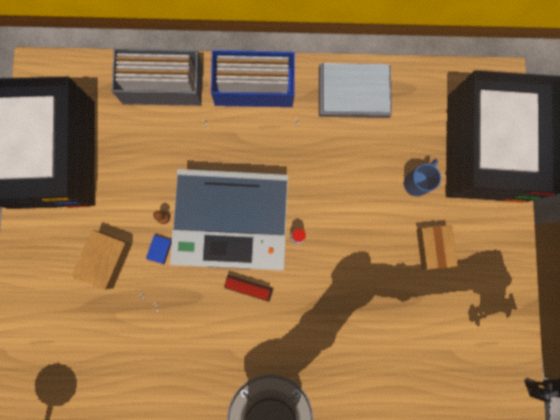

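View pics/scene.png

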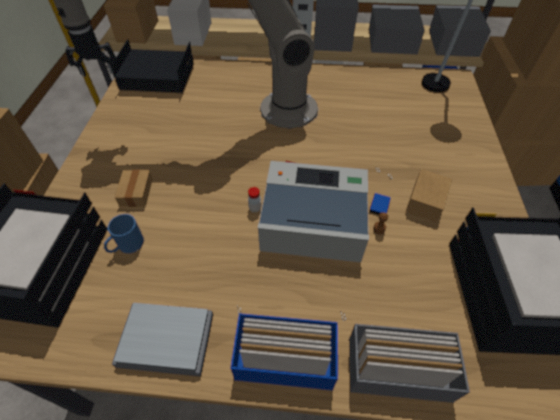

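The top view shows the machine with its corners at about (176,170), (288,174), (284,270) and (170,266). The black strip is near (228,249), the orange key at (271,250), the glue pot at (299,235) and the stapler at (248,287). I'll enlarge the machine's top.

```bash
python3 - <<'E'
import cv2,numpy as np
p=cv2.imread("pics/top.png")[160:305,150:320]
cv2.imwrite("pics/crop.png",cv2.resize(p,None,fx=4,fy=4,interpolation=cv2.INTER_CUBIC))
E
```

```text
(no output)
```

View pics/crop.png

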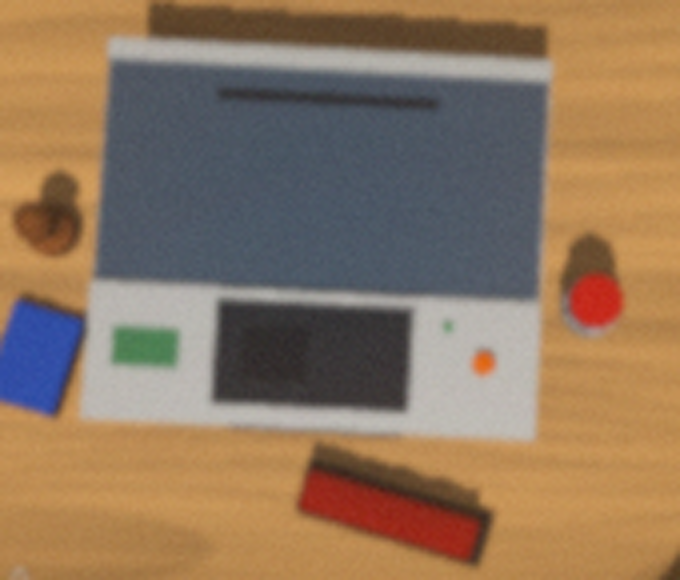

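The strip's corners in the crop are about (218,300), (412,310), (406,410) and (213,402). A slightly darker pad shows near (275,352). That is only a hint, so I'll confirm it by feel.

```bash
cat > h.py <<'E'
import numpy as np
from station import *
def ray(name,uv,z):
    c=calibration(name);K,R,t=map(np.array,(c["intrinsics"],c["R"],c["t"]))
    o=-R.T@t; d=R.T@np.linalg.inv(K)@np.array([*uv,1.]); return o+d*(z-o[2])/d[2]
E
python3 - <<'E'
from h import *
C=lambda u,v:((u+.5)/4+150-.5,(v+.5)/4+160-.5)
P={k:ray("top",C(*a),z) for k,a,z in [("s1",(218,300),.123),("s2",(412,310),.123),("s3",(406,410),.123),("s4",(213,402),.123),("pad",(275,352),.118),("key",(484,362),.127),("mBL",(110,38),.123),("mBR",(550,60),.123),("mFR",(536,439),.123),("mFL",(82,417),.123)]}
for k,v in P.items(): print(k,v.round(4))
print("strip",np.mean([P[s] for s in("s1","s2","s3","s4")],0)); print("mach",np.mean([P[s] for s in("mBL","mBR","mFR","mFL")],0))
for a,b in(("s2","s1"),("s3","s4"),("mBR","mBL"),("mFR","mFL")):
    d=P[b]-P[a]; print(np.linalg.norm(d),np.degrees(np.arctan2(-d[0],d[1])))
d=np.load("top_d.npy");print(d[210,228],d[249,228], d[249,219], d[249,240])
from scipy.spatial.transform import Rotation as R
o=get_obs();q=o["tool_rot"];print(R.from_quat([*q[1:],q[0]]).as_matrix().round(3),o["eef_pos"])
E
```

```text
s1 [0.513  0.1809 0.123 ]
s2 [0.5077 0.0505 0.123 ]
s3 [0.4405 0.0535 0.123 ]
s4 [0.4447 0.1824 0.123 ]
pad [0.4787 0.1424 0.118 ]
key [0.473  0.0016 0.127 ]
mBL [0.6915 0.2592 0.123 ]
mBR [ 0.6806 -0.0416  0.123 ]
mFR [ 0.4219 -0.0339  0.123 ]
mFL [0.4339 0.2691 0.123 ]
strip [0.47646487 0.11680728 0.123     ]
mach [0.55697438 0.11318255 0.123     ]
0.13057250909560417 -2.353746107735234
0.1290034645768146 -1.8526375250004259
0.3009759344687584 -2.0703946761990197
0.30317141589495994 -2.2685656485148566
1.1991332 1.1851299 1.1854025 1.187094
[[ 0.966  0.258 -0.001]
 [ 0.258 -0.966  0.002]
 [-0.    -0.002 -1.   ]] [ 0.17391222 -0.65172491  0.25544269]
```

>>> drive_tool([
  {"dx": 0.031,"dy": -0.0265,"claw": 0},
  {"dx": 0.031,"dy": -0.0265},
  {"dx": 0.031,"dy": -0.0265},
  {"dx": 0.031,"dy": -0.0265},
  {"dx": 0.031,"dy": -0.0265},
  {"dx": 0.031,"dy": -0.0265},
  {"dx": 0.031,"dy": -0.0265},
  {"dx": 0.031,"dy": -0.0265},
  {"dx": 0.031,"dy": -0.0265},
  {"dx": 0.031,"dy": -0.0265},
  {"dx": 0.031,"dy": -0.0265},
  {"dx": 0.031,"dy": -0.0265},
  {"wz": 5.7},
  {"wz": 5.7},
  {"wz": 5.7},
  {},
], newtons=20)

```text
schema error: expected keys claw, dx, dy, dz, wx, wy, wz
```

>>> drive_tool([
  {"claw": 0,"dx": 0.031,"dy": -0.0265,"dz": 0,"wx": 0,"wy": 0,"wz": 0},
  {"claw": 0,"dx": 0.031,"dy": -0.0265,"dz": 0,"wx": 0,"wy": 0,"wz": 0},
  {"claw": 0,"dx": 0.031,"dy": -0.0265,"dz": 0,"wx": 0,"wy": 0,"wz": 0},
  {"claw": 0,"dx": 0.031,"dy": -0.0265,"dz": 0,"wx": 0,"wy": 0,"wz": 0},
  {"claw": 0,"dx": 0.031,"dy": -0.0265,"dz": 0,"wx": 0,"wy": 0,"wz": 0},
  {"claw": 0,"dx": 0.031,"dy": -0.0265,"dz": 0,"wx": 0,"wy": 0,"wz": 0},
  {"claw": 0,"dx": 0.031,"dy": -0.0265,"dz": 0,"wx": 0,"wy": 0,"wz": 0},
  {"claw": 0,"dx": 0.031,"dy": -0.0265,"dz": 0,"wx": 0,"wy": 0,"wz": 0},
  {"claw": 0,"dx": 0.031,"dy": -0.0265,"dz": 0,"wx": 0,"wy": 0,"wz": 0},
  {"claw": 0,"dx": 0.031,"dy": -0.0265,"dz": 0,"wx": 0,"wy": 0,"wz": 0},
  {"claw": 0,"dx": 0.031,"dy": -0.0265,"dz": 0,"wx": 0,"wy": 0,"wz": 0},
  {"claw": 0,"dx": 0.031,"dy": -0.0265,"dz": 0,"wx": 0,"wy": 0,"wz": 0},
  {"claw": 0,"dx": 0,"dy": 0,"dz": 0,"wx": 0,"wy": 0,"wz": 5.7},
  {"claw": 0,"dx": 0,"dy": 0,"dz": 0,"wx": 0,"wy": 0,"wz": 5.7},
  {"claw": 0,"dx": 0,"dy": 0,"dz": 0,"wx": 0,"wy": 0,"wz": 5.7},
  {"claw": 0,"dx": 0,"dy": 0,"dz": 0,"wx": 0,"wy": 0,"wz": 0},
], newtons=20)

```text
t: 2.1
eef_pos: [0.4513, -0.2489, 0.256]
tool_rot: [-0.0, 1.0, -0.018, -0.0]
contact_force: [-0.3, 0.1, 0.0]
gripper_width: 0.001
grasp_force: 0.0
```

>>> drive_tool([
  {"claw": 0,"dx": 0.0015,"dy": -0.0414,"dz": 0,"wx": 0,"wy": 0,"wz": 0},
  {"claw": 0,"dx": 0.0015,"dy": -0.0414,"dz": 0,"wx": 0,"wy": 0,"wz": 0},
  {"claw": 0,"dx": 0.0015,"dy": -0.0414,"dz": 0,"wx": 0,"wy": 0,"wz": 0},
  {"claw": 0,"dx": 0.0015,"dy": -0.0414,"dz": 0,"wx": 0,"wy": 0,"wz": 0},
  {"claw": 0,"dx": 0.0015,"dy": -0.0414,"dz": 0,"wx": 0,"wy": 0,"wz": 0},
  {"claw": 0,"dx": 0.0015,"dy": -0.0414,"dz": 0,"wx": 0,"wy": 0,"wz": 0},
  {"claw": 0,"dx": 0.0015,"dy": -0.0414,"dz": 0,"wx": 0,"wy": 0,"wz": 0},
  {"claw": 0,"dx": 0.0015,"dy": -0.0414,"dz": 0,"wx": 0,"wy": 0,"wz": 0},
  {"claw": 0,"dx": 0,"dy": 0,"dz": 0.024,"wx": 0,"wy": 0,"wz": 0},
  {"claw": 0,"dx": 0,"dy": 0,"dz": 0.024,"wx": 0,"wy": 0,"wz": 0},
  {"claw": 0,"dx": 0,"dy": 0,"dz": 0.024,"wx": 0,"wy": 0,"wz": 0},
  {"claw": 0,"dx": 0,"dy": 0,"dz": 0.02,"wx": 0,"wy": 0,"wz": 0},
  {"claw": 0,"dx": 0,"dy": 0,"dz": 0,"wx": 0,"wy": 0,"wz": 0},
  {"claw": 0,"dx": 0,"dy": 0,"dz": 0,"wx": 0,"wy": 0,"wz": 0},
])

```text
t: 3.85
eef_pos: [0.4764, 0.0816, 0.1649]
tool_rot: [-0.0, 1.0, -0.018, 0.0]
contact_force: [0.5, -0.5, -0.5]
gripper_width: -0.004
grasp_force: 0.0
```

```bash
python3 - <<'E'
from h import *
import cv2
o=get_obs(); print({k:np.round(o[k],4).tolist() for k in("eef_pos","tool_rot","contact_force","t")})
p,d=read_camera("wrist"); cv2.imwrite("pics/w1.png",p[:,:,::-1])
E
```

```text
{'eef_pos': [0.4764, 0.0816, 0.1649], 'tool_rot': [-0.0001, 0.9998, -0.0184, 0.0004], 'contact_force': [0.4978, -0.4915, -0.4661], 't': 3.85}
```

View pics/w1.png

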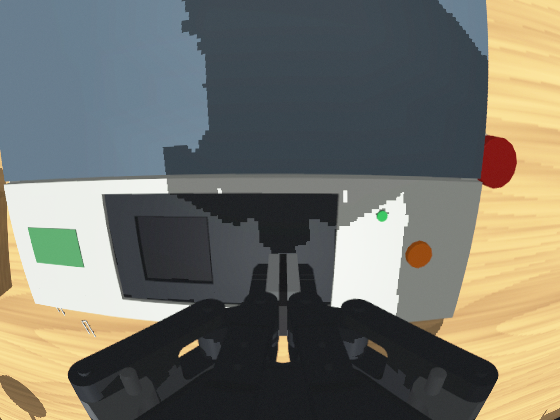

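The wrist view shows the strip window with corners at about (103,195), (338,194), (331,303) and (123,299). The sunken catch has corners at about (135,216), (208,218), (213,283) and (144,280).

```bash
cat >> h.py <<'E'
from scipy.spatial.transform import Rotation as Rot
def wray(uv,z,pos,q):
    c=calibration("wrist");K=c["intrinsics"];M=c["mount"]
    a=np.array([uv[0]-K[0,2],uv[1]-K[1,2]]);r=np.hypot(*a);th=r/K[0,0]
    dc=np.array([*(a/r*np.sin(th)),np.cos(th)])
    R=Rot.from_quat([*q[1:],q[0]]).as_matrix()
    o=R@M[:3,3]+pos; d=R@M[:3,:3]@dc; return o+d*(z-o[2])/d[2]
E
python3 - <<'E'
from h import *
o=get_obs();pos,q=np.array(o["eef_pos"]),o["tool_rot"]
S=[wray(u,.123,pos,q) for u in((103,195),(338,194),(331,303),(123,299))]
C=[wray(u,.120,pos,q) for u in((135,216),(208,218),(213,283),(144,280))]
for X in(S,C): print(np.round(X,4)); print("mean",np.mean(X,0))
R=Rot.from_quat([*q[1:],q[0]]).as_matrix()
print("catch in tool",R.T@(np.mean(C,0)-pos),"strip in tool",R.T@(np.mean(S,0)-pos))
E
```

```text
[[0.5153 0.1831 0.123 ]
 [0.5103 0.0516 0.123 ]
 [0.4431 0.0539 0.123 ]
 [0.4457 0.1863 0.123 ]]
mean [0.47860456 0.11876571 0.123     ]
[[0.5011 0.1656 0.12  ]
 [0.4986 0.1215 0.12  ]
 [0.4576 0.1237 0.12  ]
 [0.459  0.1686 0.12  ]]
mean [0.47906708 0.14484287 0.12      ]
catch in tool [ 0.00010106 -0.06323481  0.04520929] strip in tool [ 0.00060917 -0.03715945  0.04220108]
```

>>> drive_tool([
  {"claw": 0,"dx": 0,"dy": 0,"dz": 0.004,"wx": 0,"wy": 0,"wz": 0},
  {"claw": 0,"dx": 0,"dy": 0,"dz": 0.004,"wx": 0,"wy": 0,"wz": 0},
  {"claw": 0,"dx": 0,"dy": 0,"dz": 0.004,"wx": 0,"wy": 0,"wz": 0},
  {"claw": 0,"dx": 0,"dy": 0,"dz": 0.003,"wx": 0,"wy": 0,"wz": 0},
  {"claw": 0,"dx": 0,"dy": 0,"dz": 0.001,"wx": 0,"wy": 0,"wz": 0},
  {"claw": 0,"dx": 0,"dy": 0,"dz": 0.001,"wx": 0,"wy": 0,"wz": 0},
  {"claw": 0,"dx": 0,"dy": 0,"dz": 0,"wx": 0,"wy": 0,"wz": 0},
  {"claw": 0,"dx": 0,"dy": 0,"dz": 0,"wx": 0,"wy": 0,"wz": 0},
])

```text
t: 4.9
eef_pos: [0.476, 0.0815, 0.1474]
tool_rot: [-0.0, 1.0, -0.019, 0.0]
contact_force: [-0.2, 0.8, -0.6]
gripper_width: 0.0
grasp_force: 0.0
```

>>> drive_tool([
  {"claw": 0,"dx": 0,"dy": 0,"dz": 0.0005,"wx": 0,"wy": 0,"wz": 0},
  {"claw": 0,"dx": 0,"dy": 0,"dz": 0.0005,"wx": 0,"wy": 0,"wz": 0},
  {"claw": 0,"dx": 0,"dy": 0,"dz": 0.0005,"wx": 0,"wy": 0,"wz": 0},
  {"claw": 0,"dx": 0,"dy": 0,"dz": 0.0005,"wx": 0,"wy": 0,"wz": 0},
  {"claw": 0,"dx": 0,"dy": 0,"dz": 0,"wx": 0,"wy": 0,"wz": 0},
])

```text
t: 5.52
eef_pos: [0.4759, 0.0815, 0.1453]
tool_rot: [0.0, 1.0, -0.019, -0.0]
contact_force: [-0.1, -0.2, 0.1]
gripper_width: 0.004
grasp_force: 0.0
```

>>> drive_tool([
  {"claw": 0,"dx": 0,"dy": 0,"dz": 0.0003,"wx": 0,"wy": 0,"wz": 0},
  {"claw": 0,"dx": 0,"dy": 0,"dz": 0.0003,"wx": 0,"wy": 0,"wz": 0},
  {"claw": 0,"dx": 0,"dy": 0,"dz": 0,"wx": 0,"wy": 0,"wz": 0},
])

```text
t: 5.9
eef_pos: [0.476, 0.0815, 0.1451]
tool_rot: [0.0, 1.0, -0.019, 0.0]
contact_force: [-1.7, -1.3, 4.9]
gripper_width: 0.001
grasp_force: 2.6
```

>>> drive_tool([
  {"claw": 0,"dx": 0,"dy": -0.002,"dz": 0,"wx": 0,"wy": 0,"wz": 0},
  {"claw": 0,"dx": 0,"dy": -0.002,"dz": 0,"wx": 0,"wy": 0,"wz": 0},
  {"claw": 0,"dx": 0,"dy": -0.002,"dz": 0,"wx": 0,"wy": 0,"wz": 0},
  {"claw": 0,"dx": 0,"dy": -0.002,"dz": 0,"wx": 0,"wy": 0,"wz": 0},
  {"claw": 0,"dx": 0,"dy": -0.002,"dz": 0,"wx": 0,"wy": 0,"wz": 0},
  {"claw": 0,"dx": 0,"dy": -0.002,"dz": 0,"wx": 0,"wy": 0,"wz": 0},
  {"claw": 0,"dx": 0,"dy": -0.002,"dz": 0,"wx": 0,"wy": 0,"wz": 0},
  {"claw": 0,"dx": 0,"dy": -0.002,"dz": 0,"wx": 0,"wy": 0,"wz": 0},
  {"claw": 0,"dx": 0,"dy": -0.002,"dz": 0,"wx": 0,"wy": 0,"wz": 0},
  {"claw": 0,"dx": 0,"dy": -0.002,"dz": 0,"wx": 0,"wy": 0,"wz": 0},
])

```text
t: 7.15
eef_pos: [0.4772, 0.1008, 0.1451]
tool_rot: [0.0, 1.0, -0.019, 0.0]
contact_force: [-0.3, -4.2, 6.2]
gripper_width: -0.0
grasp_force: 2.8
```

>>> drive_tool([
  {"claw": 0,"dx": 0,"dy": -0.002,"dz": 0,"wx": 0,"wy": 0,"wz": 0},
  {"claw": 0,"dx": 0,"dy": -0.002,"dz": 0,"wx": 0,"wy": 0,"wz": 0},
  {"claw": 0,"dx": 0,"dy": -0.002,"dz": 0,"wx": 0,"wy": 0,"wz": 0},
  {"claw": 0,"dx": 0,"dy": -0.002,"dz": 0,"wx": 0,"wy": 0,"wz": 0},
  {"claw": 0,"dx": 0,"dy": -0.002,"dz": 0,"wx": 0,"wy": 0,"wz": 0},
  {"claw": 0,"dx": 0,"dy": -0.002,"dz": 0,"wx": 0,"wy": 0,"wz": 0},
  {"claw": 0,"dx": 0,"dy": -0.002,"dz": 0,"wx": 0,"wy": 0,"wz": 0},
  {"claw": 0,"dx": 0,"dy": -0.002,"dz": 0,"wx": 0,"wy": 0,"wz": 0},
  {"claw": 0,"dx": 0,"dy": -0.002,"dz": 0,"wx": 0,"wy": 0,"wz": 0},
  {"claw": 0,"dx": 0,"dy": -0.002,"dz": 0,"wx": 0,"wy": 0,"wz": 0},
  {"claw": 0,"dx": 0,"dy": -0.002,"dz": 0,"wx": 0,"wy": 0,"wz": 0},
  {"claw": 0,"dx": 0,"dy": -0.002,"dz": 0,"wx": 0,"wy": 0,"wz": 0},
  {"claw": 0,"dx": 0,"dy": -0.002,"dz": 0,"wx": 0,"wy": 0,"wz": 0},
])

```text
t: 8.78
eef_pos: [0.4781, 0.1268, 0.145]
tool_rot: [0.0, 1.0, -0.019, 0.0]
contact_force: [0.6, -3.1, 5.0]
gripper_width: -0.0
grasp_force: 2.4
```

Still on the strip. The tip is about 18 mm short of the expected catch centre.

>>> drive_tool([
  {"claw": 0,"dx": 0,"dy": -0.002,"dz": 0,"wx": 0,"wy": 0,"wz": 0},
  {"claw": 0,"dx": 0,"dy": -0.002,"dz": 0,"wx": 0,"wy": 0,"wz": 0},
  {"claw": 0,"dx": 0,"dy": -0.002,"dz": 0,"wx": 0,"wy": 0,"wz": 0},
  {"claw": 0,"dx": 0,"dy": -0.002,"dz": 0,"wx": 0,"wy": 0,"wz": 0},
  {"claw": 0,"dx": 0,"dy": -0.002,"dz": 0,"wx": 0,"wy": 0,"wz": 0},
  {"claw": 0,"dx": 0,"dy": -0.002,"dz": 0,"wx": 0,"wy": 0,"wz": 0},
  {"claw": 0,"dx": 0,"dy": -0.002,"dz": 0,"wx": 0,"wy": 0,"wz": 0},
  {"claw": 0,"dx": 0,"dy": 0,"dz": 0,"wx": 0,"wy": 0,"wz": 0},
])

```text
t: 9.78
eef_pos: [0.4782, 0.1416, 0.1447]
tool_rot: [-0.0, 1.0, -0.019, 0.0]
contact_force: [-0.6, 0.3, 0.2]
gripper_width: 0.002
grasp_force: 0.0
```

The force has vanished, so the tip is over the catch. I'll centre it (3 mm more) and descend gently into the opening.

>>> drive_tool([
  {"claw": 0,"dx": 0.0003,"dy": -0.0015,"dz": 0,"wx": 0,"wy": 0,"wz": 0},
  {"claw": 0,"dx": 0.0003,"dy": -0.0015,"dz": 0,"wx": 0,"wy": 0,"wz": 0},
  {"claw": 0,"dx": 0,"dy": 0,"dz": 0.0005,"wx": 0,"wy": 0,"wz": 0},
  {"claw": 0,"dx": 0,"dy": 0,"dz": 0.0005,"wx": 0,"wy": 0,"wz": 0},
  {"claw": 0,"dx": 0,"dy": 0,"dz": 0.0005,"wx": 0,"wy": 0,"wz": 0},
  {"claw": 0,"dx": 0,"dy": 0,"dz": 0.0005,"wx": 0,"wy": 0,"wz": 0},
  {"claw": 0,"dx": 0,"dy": 0,"dz": 0.0005,"wx": 0,"wy": 0,"wz": 0},
  {"claw": 0,"dx": 0,"dy": 0,"dz": 0,"wx": 0,"wy": 0,"wz": 0},
])

```text
t: 10.78
eef_pos: [0.4789, 0.1444, 0.1423]
tool_rot: [0.0, 1.0, -0.019, 0.0]
contact_force: [-0.9, -0.1, 2.8]
gripper_width: -0.001
grasp_force: 1.3
```

>>> drive_tool([
  {"claw": 0,"dx": 0,"dy": 0,"dz": 0.0005,"wx": 0,"wy": 0,"wz": 0},
  {"claw": 0,"dx": 0,"dy": 0,"dz": 0.0005,"wx": 0,"wy": 0,"wz": 0},
  {"claw": 0,"dx": 0,"dy": 0,"dz": 0.0005,"wx": 0,"wy": 0,"wz": 0},
  {"claw": 0,"dx": 0,"dy": 0,"dz": 0.0005,"wx": 0,"wy": 0,"wz": 0},
  {"claw": 0,"dx": 0,"dy": 0,"dz": 0.0005,"wx": 0,"wy": 0,"wz": 0},
  {"claw": 0,"dx": 0,"dy": 0,"dz": 0.0005,"wx": 0,"wy": 0,"wz": 0},
  {"claw": 0,"dx": 0,"dy": 0,"dz": 0.0005,"wx": 0,"wy": 0,"wz": 0},
  {"claw": 0,"dx": 0,"dy": 0,"dz": 0.0005,"wx": 0,"wy": 0,"wz": 0},
  {"claw": 0,"dx": 0,"dy": 0,"dz": 0.0005,"wx": 0,"wy": 0,"wz": 0},
  {"claw": 0,"dx": 0,"dy": 0,"dz": 0.0005,"wx": 0,"wy": 0,"wz": 0},
  {"claw": 0,"dx": 0,"dy": 0,"dz": 0.0005,"wx": 0,"wy": 0,"wz": 0},
  {"claw": 0,"dx": 0,"dy": 0,"dz": 0,"wx": 0,"wy": 0,"wz": 0},
])

```text
t: 12.28
eef_pos: [0.4789, 0.1444, 0.137]
tool_rot: [0.0, 1.0, -0.019, 0.0]
contact_force: [-1.5, -2.3, 8.1]
gripper_width: 0.0
grasp_force: 4.1
```

It bottomed out at 8 N with about 6 mm of travel. Letting go straight up.

>>> drive_tool([
  {"claw": 0,"dx": 0,"dy": 0,"dz": -0.001,"wx": 0,"wy": 0,"wz": 0},
  {"claw": 0,"dx": 0,"dy": 0,"dz": -0.002,"wx": 0,"wy": 0,"wz": 0},
  {"claw": 0,"dx": 0,"dy": 0,"dz": -0.003,"wx": 0,"wy": 0,"wz": 0},
  {"claw": 0,"dx": 0,"dy": 0,"dz": -0.005,"wx": 0,"wy": 0,"wz": 0},
  {"claw": 0,"dx": 0,"dy": 0,"dz": -0.01,"wx": 0,"wy": 0,"wz": 0},
  {"claw": 0,"dx": 0,"dy": 0,"dz": -0.02,"wx": 0,"wy": 0,"wz": 0},
  {"claw": 0,"dx": 0,"dy": 0,"dz": -0.03,"wx": 0,"wy": 0,"wz": 0},
  {"claw": 0,"dx": 0,"dy": 0,"dz": -0.03,"wx": 0,"wy": 0,"wz": 0},
  {"claw": 0,"dx": 0,"dy": 0,"dz": -0.02,"wx": 0,"wy": 0,"wz": 0},
  {"claw": 0,"dx": 0,"dy": 0,"dz": 0,"wx": 0,"wy": 0,"wz": 0},
  {"claw": 0,"dx": 0,"dy": 0,"dz": 0,"wx": 0,"wy": 0,"wz": 0},
  {"claw": 0,"dx": 0,"dy": 0,"dz": 0,"wx": 0,"wy": 0,"wz": 0},
  {"claw": 0,"dx": 0,"dy": 0,"dz": 0,"wx": 0,"wy": 0,"wz": 0},
])

```text
t: 13.9
eef_pos: [0.4786, 0.1443, 0.257]
tool_rot: [0.0, 1.0, -0.019, -0.001]
contact_force: [-0.2, 0.5, -0.7]
gripper_width: 0.001
grasp_force: 0.0
```

```bash
python3 - <<'E'
from h import *
import cv2
p,d=read_camera("wrist"); s,_=read_camera("scene")
s=cv2.resize(s[120:290,180:420],(560,397))
cv2.imwrite("pics/w2.png",cv2.resize(np.vstack([p,s]),None,fx=.73,fy=.73)[:,:,::-1])
E
```

```text
(no output)
```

View pics/w2.png

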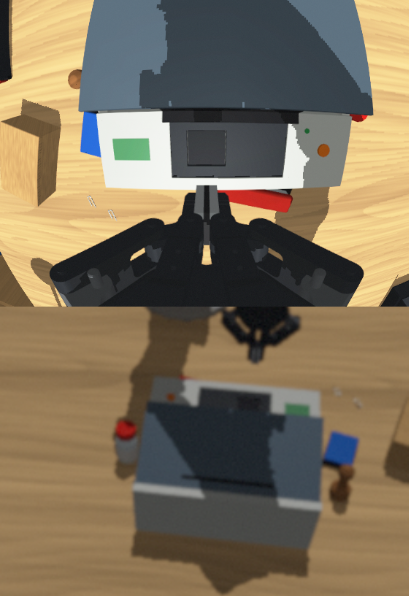

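The cover's front edge now stands up, at about (230,110) in the wrist half of the picture. The catch is at (206,147), and the bystanders haven't moved. I'll check the heights by depth.

```bash
python3 - <<'E'
from h import *
o=get_obs();p,d=read_camera("wrist");c=calibration("wrist");K,M=c["intrinsics"],c["mount"];q=o["tool_rot"];R=Rot.from_quat([*q[1:],q[0]]).as_matrix()
for n,u,v in(("catch",282,201),("strip",345,205),("strip",245,205),("cover",170,143),("cover",450,143)):
    z=np.median(d[v-3:v+4,u-3:u+4]);a=np.array([u-K[0,2],v-K[1,2]]);r=np.hypot(*a);th=r/K[0,0]
    x=np.array([*(a/r*np.tan(th)*z),z]);print(n,(R@(M[:3,:3]@x+M[:3,3])+o["eef_pos"]).round(4))
print(o["t"])
E
```

```text
catch [0.4813 0.1447 0.1195]
strip [0.4765 0.0925 0.1213]
strip [0.4796 0.1752 0.1214]
cover [0.5389 0.2172 0.1675]
cover [0.534  0.0242 0.1668]
14.0
```

The catch is back out, 2 mm below the strip, and the cover is about 44 mm up. Handing in.

```bash
python3 -c "
from station import *
print(hand_in())"
```

```text
the job is handed in; nothing more can be done
None
```

I found the catch by feel at about 5 N and pressed it fully in; the cover then sprang up about 44 mm by itself, the catch came back out, and the arm was clear above the machine when I handed the job in.

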